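# Hang the red screwdriver between its neighbours on the spring-hook rack

## Robot

A 6-joint arm with a two-finger parallel gripper is mounted at the origin on a cart in front of the work surface, level with it; the furniture and walls round the work are solid. World frame = base frame: x ahead of the robot, y to its left, z up, the work surface at z = 0. Lengths are in m, angles in rad, forces in N, time in s.
With the tool pointing down it reaches from about 0.3 to 0.875 m from the base axis. Payload 6.4 kg.
Tool frame: the origin (TCP) lies between the finger pads; the fingertips stand 25 mm ahead of it and the grasp point (between the pads) lies 6 mm ahead of it (ctrl.finger_overhang is the distance from the TCP to the fingertips, in m); x points along the fingers, z is the direction in which the jaws open and shut, and the axes are right-handed (so a half turn about x gives the same grasp; the last joint's range is limited). The gripper opens to 85 mm and grips with 20 to 120 N. Pads are 22 mm wide; open, the fingers measure 114 mm over their backs; the gripper's body (76 mm by 85 mm) begins 54 mm behind the grasp point. The pads swing forward as they close: fully open they stand 13 mm farther back than shut.
Start: joints at [0.931, 0.181, 1.607, -0, 1.354, -0.206], TCP at [0.242, 0.522, 0.256] pointing down, gripper open.
Joint ranges: [-2.99, 2.99], [-0.89, 2.07], [0.3, 2.58], [-1.14, 4.28], [0, 2.63], [-3.12, 3.12]. Speed limits (rad/s): [2.57, 2.57, 3.01, 3.14, 3.14, 3.14].

## Interface

Orientations are given as a unit quaternion [w, x, y, z].
In Python, from bench import ctrl gives the robot as it stands.
- The arm moves only by the tool jog_arm, never from a script. Its argument "commands" is one flat list of numbers, 7 for each row, row after row: the shift along the tool's x, y, z as a fraction of full scale, then the turn, a rotation vector about the tool's x, y, z as a fraction of full scale, then the gripper's target within -1 to 1 (fully open at 1, half-way at 0, shut at -1). A call has 1 to 10 rows; each row is the pose to reach, as a shift and turn from the pose commanded when the call began, along the tool's axes at that moment, turning the shorter way round; what a row does not reach only later rows make up. Full scale, the value 1, is 0.2 m for a shift and 2 pi rad for a turn. A row lasts 1/8 s, in which the tool goes at most 62.5 mm and 10.7 degrees, less where a joint would pass 70% of its speed; a pose out of reach is approached as far as the arm can. A call with a number of a shift or a turn outside -1 to 1 is refused whole. A call with a gripper value outside its range is refused whole. The fingers move at their own pace and stop on an object; the grip force is fixed at half the most. Time passes only in rows, so rows that repeat a pose let the fingers close. It gives the time, the measured TCP pose, the force and the opening at its end, in the units of the state.
- ctrl.get_obs(): the state, without advancing time (a new reading comes with each control period).
- ctrl.camera(name): name is "scene" or "top"; returns a dict with "frame" (480x640x3 uint8, red, green, blue), "K" (3x3 intrinsics, pixels), "rvec" (rotation vector, rad) and "tvec" (3), from world to camera coordinates, as OpenCV has them. Camera axes: x right, y down, z forward; pixel columns grow to the right and rows downward; lengths in m; the calibration is good to about 2 mm. A picture is of the moment at which its call begins. There is no depth.
- ctrl.hand_in(): hands the job in, once; it reports no verdict.
The state is a dict: "time_s": time; "q": joint angles; "dq": joint speeds; "joint_efforts": joint torques, N m; "eef_pos": TCP position; "eef_rot": TCP orientation; "wrist_force": force on the tool from outside, world axes, zero at the start; "torque": the same for the moment, N m; "opening": opening from 0.0 (shut) to 1.0 (fully open).
Only numpy, scipy, OpenCV 4.12 (cv2) and the standard library are available. Lean on these libraries where they do the work, as an engineer would, in place of code of your own. Each camera call takes 0.05 s, during which the arm holds its last target.

## Task

Take the red screwdriver out of the wooden bit block and hang it on the empty forked hook at the red tag, between the yellow ones: feed its blade in through the fork's mouth and press it down past the hook's spring until the handle sits fully home and upright on the hook. The hook is only roughly in line with its tag, so feel your way, do not force the screwdriver against the rack, and do not knock the yellow screwdrivers; let go and draw back at the end.

Things in the scene. Friction and masses are not known exactly. Their poses are not given: they have to be found in the camera images.
- driver_grip (a point): middle of the red screwdriver's round handle (25 mm thick, 100 mm long; 50 mm to either end). y axis along the screwdriver, blade tip to handle end. It stands blade down in a 34 mm deep hole of a wooden bit block (96x48x45 mm; four drill bits beside it rise 28 mm above the block), leaning 2 to 3 degrees, and part of that lean may remain in the grasp. 60 to 130 g.
- driver_shoulder (a point): point on the red screwdriver's axis at the handle's lower end (its shoulder), 50 mm below driver_grip. Below it come a ferrule, 14 mm thick and 12 mm long, and the round shank, 6.4 mm thick, whose tip is 120 mm below the shoulder. When it hangs home the shoulder rests on the hook's top face. y axis as for driver_grip.
- red_driver: the whole red screwdriver, listed for the force rule; its origin lies 15 mm below the shoulder and 12 mm off the axis; y axis along the handle, upwards.
- tag_mark (a point): where the shoulder belongs as far as the tag tells: level with the top faces of all hooks, 39 mm in front of the red tag. x axis level, into the fork (away from the robot), y along the rail to the left, z up. The centre of the empty hook's pocket has this x and z, but stands anywhere up to 13 mm to the left or right (y); that offset is not measured: see it or feel it.
- red_tag (a point): middle of the red plastic tag (15x16 mm) clipped on the blue rail behind the empty hook. That hook was clamped to the rail by hand, only roughly in line with the tag; it does not move. A spring leaf at the back of its pocket presses on the ferrule from 1 mm below the hook's top face down: pushing past it takes about 5 to 12 N, the screwdriver's own weight does not.
- rack: the rack, fixed; origin on the bench below tag_mark, axes alike. Hook tops 150 mm up, nothing behind them over 160 mm. Each hook is a level steel fork 10 mm thick, open to the robot: mouth 26 mm wide, 30 mm before the pocket's centre; narrows to a 12 mm gap (16 to 4 mm before it), which passes the shank, not the ferrule; pocket 15.6 mm wide with flat sides; upturned tips rise 7 mm.
- driver_a: yellow screwdriver in its own hook; handle 25 mm thick, top 85 mm above the hook. Origin 23 mm below its shoulder and 12 mm off the axis, y axis upwards along it. Outermost right, 110 mm from tag_mark.
- driver_b: yellow screwdriver in its own hook; handle 25 mm thick, top 85 mm above the hook. Origin 23 mm below its shoulder and 12 mm off the axis, y axis upwards along it. Right neighbour, 55 mm from tag_mark.
- driver_c: yellow screwdriver in its own hook; handle 25 mm thick, top 85 mm above the hook. Origin 23 mm below its shoulder and 12 mm off the axis, y axis upwards along it. Left neighbour, 55 mm from tag_mark.
- driver_d: yellow screwdriver in its own hook; handle 25 mm thick, top 85 mm above the hook. Origin 23 mm below its shoulder and 12 mm off the axis, y axis upwards along it. Outermost left, 110 mm from tag_mark.

How it is judged:
At the end, for the whole second after the job is handed in: the red screwdriver hangs home in the empty hook: its shoulder on the hook's top face (within 2 mm above tag_mark's height, within 5 mm of it front to back and 16 mm sideways), upright within 0.06 rad, at rest and let go (z of driver_shoulder in the frame of tag_mark between -0.003 and 0.002 m and x of driver_shoulder in the frame of tag_mark between -0.005 and 0.005 m and y of driver_shoulder in the frame of tag_mark between -0.016 and 0.016 m and angle between driver_shoulder's own y axis and vertical below 0.06 rad and linear speed of red_driver below 0.02 m/s); the robot touches nothing.
It fails at once if the red screwdriver is forced: its contact forces on the rack and its hooks add up to more than 50 N (contact force between red_driver and rack above 50 N).
It fails at once if a yellow screwdriver is knocked: shifted by over 6 mm or tipped by over 0.12 rad (distance of any of driver_a, driver_b, driver_c, driver_d from where it was at the start of the episode above 0.006 m or angle between any of driver_a, driver_b, driver_c, driver_d's own y axis and vertical above 0.12 rad).
It fails at once if a yellow screwdriver is pushed with over 8 N by the robot or the red screwdriver (contact force between any of driver_a, driver_b, driver_c, driver_d and red_driver above 8 N or contact force between any of driver_a, driver_b, driver_c, driver_d and the fingers above 8 N or contact force between any of driver_a, driver_b, driver_c, driver_d and the arm above 8 N).
It also fails if it takes over 64 s, if anything falls off the work surface, if the arm or the gripper's body presses on something with over 40 N, if the wrist force passes 120 N, or if a joint passes its speed limit or range.

## Working session

There is one attempt and no reset: what is moved stays moved. The work goes in short steps, Python scripts to look and compute and a tool call to move; the robot and the scene stay as the last step left them, time stands still between calls to the robot, and variables do not carry over. Pictures are saved under pics/ and viewed, and the job is handed in when it is done.

Besides the shell and the picture viewer there is one more tool, called after "Emit:" in YAML: its name, and indented under it one key for each argument. jog_arm: Moves the arm, as the interface text tells. Its arguments: {"type":"object","properties":{"commands":{"type":"array","items":{"type":"number"}}},"required":["commands"]}

```bash
mkdir -p pics; cat > h.py <<'E'
import numpy as np,cv2
from scipy.spatial.transform import Rotation as R
from bench import ctrl
def cam(n,save=None):
    c=ctrl.camera(n); c={k:np.array(v) for k,v in c.items()}
    if save: cv2.imwrite('pics/'+save,c['frame'][:,:,::-1])
    return c
def ray(c,u,v):
    Rm=cv2.Rodrigues(c['rvec'].astype(float))[0]; t=c['tvec'].reshape(3)
    d=Rm.T@np.linalg.inv(c['K'])@np.array([u,v,1.]); return -Rm.T@t,d/np.linalg.norm(d)
def plane(c,u,v,z):
    o,d=ray(c,u,v); return o+d*(z-o[2])/d[2]
def tri(r1,r2):
    (a,d),(b,e)=r1,r2
    s=np.linalg.lstsq(np.c_[d,-e],b-a,rcond=None)[0]
    p,q=a+s[0]*d,b+s[1]*e
    return (p+q)/2,np.linalg.norm(p-q)
def proj(c,P):
    return cv2.projectPoints(np.array(P,float).reshape(-1,3),c['rvec'].astype(float),c['tvec'].astype(float),c['K'].astype(float),None)[0].reshape(-1,2)
E
python3 - <<'E'
from h import *
for n in('scene','top'):
    c=cam(n,n+'0.png'); o,d=ray(c,320,240); print(n,o,d,c['K'][0,0])
o=ctrl.get_obs();print(o)
E
```

```text
scene [-0.1431534  -0.69579155  0.58650752] [ 0.62212892  0.66651507 -0.4107472 ] 524.6577307510438
top [ 0.41330598 -0.01926172  1.09049726] [ 6.57961379e-02 -1.99800528e-04 -9.97833066e-01] 481.84472417063984
{'time_s': 0.1, 'q': array([ 9.30647445e-01,  1.81475832e-01,  1.60790095e+00, -1.64369550e-05,
        1.35377514e+00, -2.06281367e-01]), 'dq': array([ 0.0002948 , -0.00043457, -0.00366892, -0.00157685,  0.0005131 ,
        0.00121314]), 'joint_efforts': array([-1.43120407e-03, -4.45880806e+01, -3.52239740e+01, -3.89611023e-04,
        4.12968991e-03, -5.41846964e-05]), 'eef_pos': array([0.24142536, 0.5213667 , 0.2554725 ]), 'eef_rot': array([ 0.59538477, -0.38086445,  0.59641179,  0.38046318]), 'wrist_force': array([-0.17136265, -0.70290494,  0.2425116 ]), 'torque': array([-0.02109544,  0.01523539, -0.01432534]), 'opening': 0.9994803060672578}
```

View pics/scene0.png

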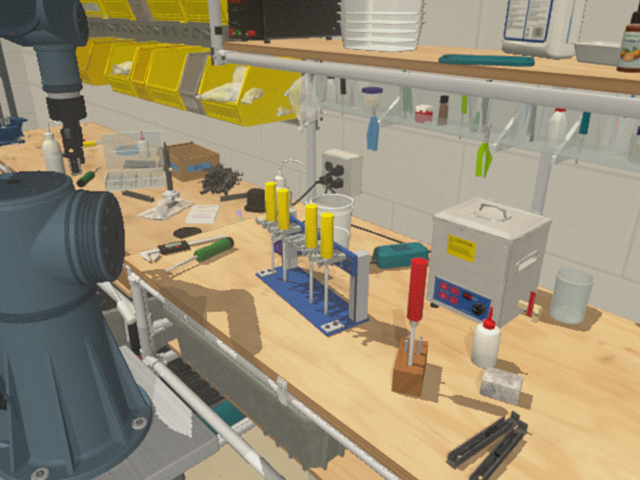

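View pics/top0.png

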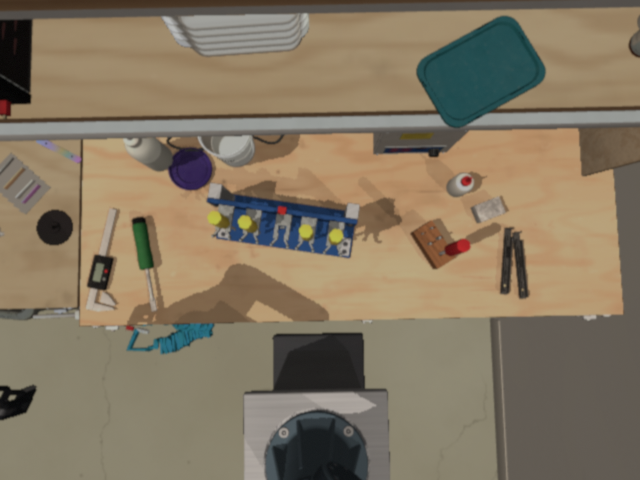

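The scene view shows the red driver at about (417,290) and the rack at about (310,250). In the top view the red handle is at (458,247), and the red tag at (282,211) sits above the empty hook at about (281,235). Next I'll zoom in.

```bash
python3 - <<'E'
import cv2
t=cv2.imread('pics/top0.png');s=cv2.imread('pics/scene0.png')
cv2.imwrite('pics/z1.png',cv2.resize(t[175:270,200:365],None,fx=4.8,fy=4.8,interpolation=cv2.INTER_CUBIC))
cv2.imwrite('pics/z2.png',cv2.resize(s[170:340,245:375],None,fx=3.5,fy=3.5,interpolation=cv2.INTER_CUBIC))
cv2.imwrite('pics/z3.png',cv2.resize(s[250:400,370:450],None,fx=4,fy=4,interpolation=cv2.INTER_CUBIC))
cv2.imwrite('pics/z4.png',cv2.resize(t[210:280,400:490],None,fx=6,fy=6,interpolation=cv2.INTER_CUBIC))
E
```

```text
(no output)
```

View pics/z1.png

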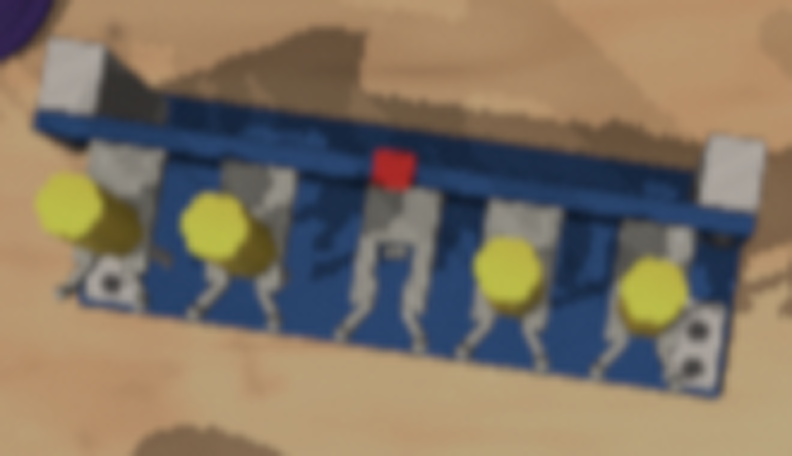

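View pics/z2.png

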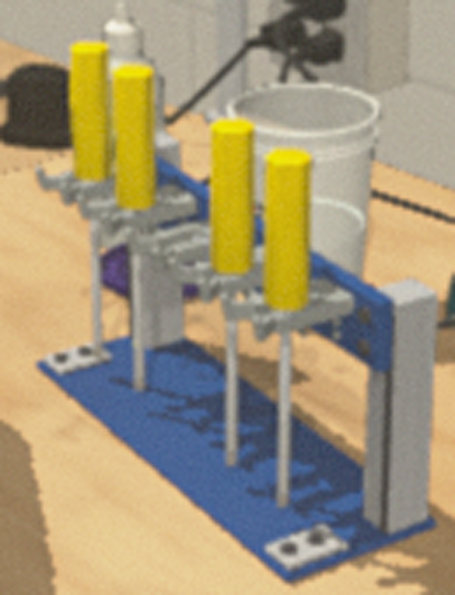

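View pics/z3.png

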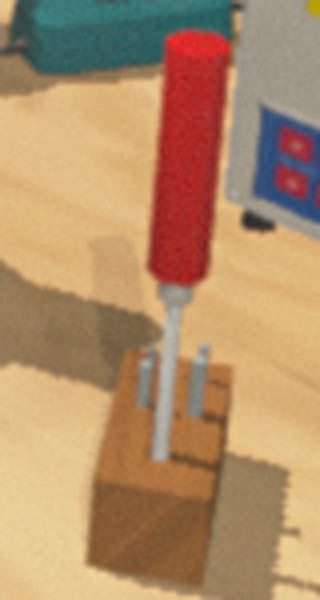

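View pics/z4.png

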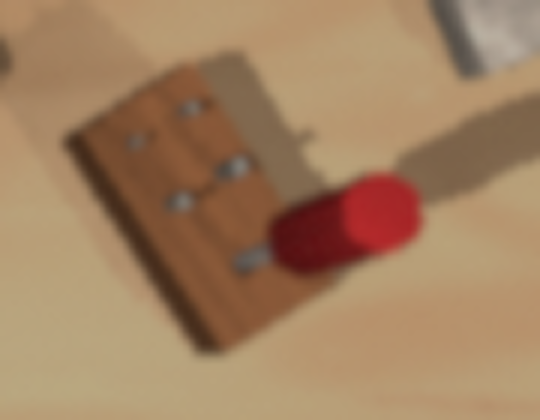

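```bash
python3 - <<'E'
from h import *
c=cam('top');s=cam('scene')
f=c['frame'].astype(int)
Z=lambda p:(p[0]/4.8+200-.4,p[1]/4.8+175-.4)
Y=[plane(c,*Z(p),.235) for p in[(653,292),(508,270),(215,226),(70,205)]]
Y=np.array(Y);print(Y)
# line fit
m=Y[:,:2].mean(0);ay=(Y[:,:2].T@np.array([-110,-55,55,110]));ay/=np.linalg.norm(ay)
ax=np.array([ay[1],-ay[0]]);print('mid',m,'ydir',ay,'xdir',ax,'yaw',np.degrees(np.arctan2(ax[1],ax[0])))
loc=lambda P:np.array([(P[:2]-m)@ax,(P[:2]-m)@ay])*1000
for y in Y:print(loc(y))
g=dict(tipL=(345,335),tipR=(418,347))
for k,p in g.items():print(k,loc(plane(c,*Z(p),.157)))
for k,p in dict(inL=(374,262),inR=(411,267),back=(393,243),outL=(357,280),outR=(430,285),tag=(393,170),backL=(368,235),backR=(436,243)).items():print(k,loc(plane(c,*Z(p),.15)))
# tag two views
for n,cc in(('top',c),('scene',s)):
    h=cv2.cvtColor(cc['frame'],cv2.COLOR_RGB2HSV)
    mk=((h[...,0]<8)|(h[...,0]>172))&(h[...,1]>150)&(h[...,2]>60)
    nn,l,st,ce=cv2.connectedComponentsWithStats(mk.astype(np.uint8))
    for i in range(1,nn):
        if st[i,4]>15:print(n,st[i],ce[i])
E
```

```text
[[ 0.47728019 -0.04744744  0.235     ]
 [ 0.48659193  0.00617556  0.235     ]
 [ 0.50527458  0.11474293  0.235     ]
 [ 0.51424812  0.16857477  0.235     ]]
mid [0.49584871 0.06051145] ydir [0.16886143 0.9856398 ] xdir [ 0.9856398  -0.16886143] yaw -9.721627069918366
[-7.17727067e-02 -1.09544091e+02]
[ 5.13934026e-02 -5.51187350e+01]
[ 0.13291062 55.04436678]
[ -0.11253132 109.61845889]
tipL [-29.57258311   9.44558496]
tipR [-29.99767406 -20.46565298]
inL [1.93363465 3.1780857 ]
inR [  2.14825745 -12.06944533]
back [10.77954509 -3.28301425]
outL [-6.37486535  8.88754032]
outR [ -3.98324903 -20.86749033]
tag [40.44764971  1.36723951]
backL [12.50908783  7.32382442]
backR [ 13.3832484  -20.64849788]
top [  0 100  11  15 141] [  4.39716312 107.13475177]
top [462 177   9   8  59] [465.84745763 180.59322034]
top [278 206   9   8  58] [281.5        209.65517241]
top [445 239  25  17 281] [457.38790036 247.20996441]
top [127 326   6   4  19] [129.47368421 327.57894737]
scene [229   0  11   3  23] [234.17391304   0.56521739]
scene [230  28   4   9  27] [231.33333333  31.81481481]
scene [247  30   9   7  47] [250.72340426  32.74468085]
scene [556 109   9   2  18] [560.  109.5]
scene [419 111  13   4  28] [425.67857143 112.82142857]
scene [407 258  21  63 933] [416.58735263 288.52411576]
scene [441 283   7   7  26] [443.61538462 285.80769231]
scene [451 287   7   7  37] [454.05405405 290.2972973 ]
scene [440 292   6   7  26] [442.5        294.80769231]
scene [464 293   8   6  25] [467.32 295.52]
scene [527 292   8  25 101] [530.43564356 303.92079208]
scene [450 297   7   7  35] [453.17142857 299.68571429]
scene [484 306  11  23 130] [489.16923077 320.41538462]
```

```bash
python3 - <<'E'
from h import *
c=cam('top');s=cam('scene')
T=lambda p:(p[0]/6+400-.4,p[1]/6+210-.4)
S=lambda p:(p[0]/4+370-.4,p[1]/4+250-.4)
top,e=tri(ray(c,*T((382,213))),ray(s,*S((197,46))));print(top,e)
hole,e=tri(ray(c,*T((242,263))),ray(s,*S((160,457))));print(hole,e)
print(plane(c,*T((242,263)),.045),plane(s,*S((160,457)),.045),plane(c,*T((382,213)),.231))
# scene mask: handle axis plane ; line fit on mask
def mask(cc,x0,y0,x1,y1):
    h=cv2.cvtColor(cc['frame'],cv2.COLOR_RGB2HSV)
    mk=((h[...,0]<8)|(h[...,0]>172))&(h[...,1]>150)&(h[...,2]>40)
    v,u=np.nonzero(mk[y0:y1,x0:x1]);return np.c_[u+x0,v+y0].astype(np.float32)
for cc,b in((s,(400,250,432,325)),(c,(440,232,475,262))):
    P=mask(cc,*b);print(len(P),cv2.fitLine(P,cv2.DIST_L2,0,.01,.01).ravel(),P.min(0),P.max(0))
# predicted: vertical / candidate axes
for d in [(top-hole)]:
    d=d/np.linalg.norm(d);print('axis',d,np.degrees(np.arccos(d[2])))
    grip=top-d*.05; print('grip',grip, 'tip',top-d*.22)
    for cc in(s,c):print(proj(cc,[top,top-d*.1,top-d*.22]))
E
```

```text
[ 0.45551044 -0.27559521  0.22946397] 0.0001805232245097655
[ 0.44818271 -0.28019603  0.0429695 ] 0.001532566291866435
[ 0.44759146 -0.27911135  0.045     ] [ 0.44665613 -0.2821733   0.045     ] [ 0.45549488 -0.27520924  0.231     ]
934 [ 9.3044169e-02 -9.9566197e-01  4.1662314e+02  2.8843042e+02] [407. 258.] [427. 320.]
282 [ 9.3880790e-01 -3.4444109e-01  4.5737943e+02  2.4709929e+02] [445. 239.] [469. 255.]
axis [0.03924973 0.02464347 0.9989255 ] 2.656313448272855
grip [ 0.45354795 -0.27682739  0.1795177 ] tip [ 0.4468755  -0.28101678  0.00970036]
[[418.90916553 261.08933037]
 [413.46992188 318.32181961]
 [407.55897448 380.51764229]]
[[463.22833064 245.13421526]
 [449.78430553 249.83306379]
 [436.90997989 254.33279549]]
```

```bash
cat >> h.py <<'E'
RX=np.array([.9856,-.1689,0]);RY=np.array([.1689,.9856,0]);TM=np.array([.4958,.0605,.15])
def pose():
    o=ctrl.get_obs();q=o['eef_rot'];return o['eef_pos'],R.from_quat([q[1],q[2],q[3],q[0]]),o
def mkrot(up,jaw):
    x=-np.array(up)/np.linalg.norm(up);z=np.array(jaw)-np.dot(jaw,x)*x;z/=np.linalg.norm(z);return R.from_matrix(np.c_[x,np.cross(z,x),z])
def row(p,rot,frm=None):
    p0,r0,_=pose() if frm is None else (*frm,0)
    sh=r0.inv().apply(np.array(p)-p0)/.2; rv=(r0.inv()*rot).as_rotvec()/(2*np.pi)
    return np.round(np.r_[sh,rv],4)
E
python3 - <<'E'
from h import *
p,r,o=pose();print(r.as_matrix().round(3))
d=np.array([.0392,.0246,.9989])
top=np.array([.4555,-.2755,.2300]);gp=top-d*.022
for sgn in(1,-1):
    rot=mkrot(d,sgn*RX)
    print(sgn,'above',row(gp+np.array([0,0,.1]),rot),'at',gp)
E
```

```text
[[-0.    -0.907  0.42 ]
 [-0.     0.42   0.907]
 [-1.     0.    -0.001]]
1 above [-2.5880e-01 -2.6430e+00 -3.1713e+00  2.0800e-01  7.8000e-03 -6.0000e-04] at [ 0.4546376 -0.2760412  0.2080242]
-1 above [-2.5880e-01 -2.6430e+00 -3.1713e+00 -2.9190e-01  6.0000e-04  8.4000e-03] at [ 0.4546376 -0.2760412  0.2080242]
```

Emit:
jog_arm:
  commands: [-0.26,-0.83,-1.0,0.07,0,0,1,-0.26,-0.83,-1.0,0.07,0,0,1,-0.26,-0.83,-1.0,0.07,0,0,1,-0.26,-0.83,-1.0,0.07,0,0,1,-0.26,-0.83,-1.0,0.07,0,0,1]

```text
time_s: 0.92
eef_pos: [0.3092, 0.2683, 0.3093]
eef_rot: [0.666, -0.24, 0.664, 0.24]
wrist_force: [1.0, 0.3, -0.9]
opening: 1.002
```

```bash
cat >> h.py <<'E'
d0=np.array([.0392,.0246,.9989]);d0/=np.linalg.norm(d0)
top0=np.array([.4555,-.2755,.2300]);gp0=top0-d0*.022;rot0=mkrot(d0,RX)
E
python3 -c "
from h import *
print(pose()[0],row(gp0+[0,0,.1],rot0))"
```

```text
[0.3091826  0.26826334 0.3092882 ] [ 6.700e-03 -2.558e+00 -1.180e+00  1.374e-01  7.600e-03 -2.200e-03]
```

Emit:
jog_arm:
  commands: [0,-1.0,-0.46,0.055,0.003,-0.001,1,0,-1.0,-0.46,0.055,0.003,-0.001,1,0,-1.0,-0.46,0.055,0.003,-0.001,1,0,-1.0,-0.46,0.055,0.003,-0.001,1]

```text
time_s: 1.42
eef_pos: [0.3667, 0.0562, 0.3083]
eef_rot: [0.691, -0.127, 0.702, 0.119]
wrist_force: [0.2, 0.7, -0.3]
opening: 0.997
```

```bash
python3 -c "
from h import *
print(pose()[0],row(gp0+[0,0,.1],rot0))"
```

```text
[0.36667545 0.0562173  0.30832972] [ 2.0600e-02 -1.7113e+00 -1.5560e-01  8.2700e-02  4.4000e-03 -1.2000e-03]
```

Emit:
jog_arm:
  commands: [0.01,-1.0,-0.09,0.05,0.003,-0.001,1,0.01,-1.0,-0.09,0.05,0.003,-0.001,1,0.01,-1.0,-0.09,0.05,0.003,-0.001,1,0.01,-1.0,-0.09,0.05,0.003,-0.001,1]

```text
time_s: 1.92
eef_pos: [0.4187, -0.1385, 0.308]
eef_rot: [0.696, -0.02, 0.718, 0.004]
wrist_force: [-0.9, -0.5, 0.3]
opening: 0.998
```

```bash
python3 -c "
from h import *
print(pose()[0],row(gp0+[0,0,.1],rot0))"
```

```text
[ 0.41874575 -0.13847541  0.30800333] [ 1.100e-02 -6.934e-01  1.563e-01  3.250e-02  1.300e-03 -2.000e-04]
```

Emit:
jog_arm:
  commands: [0.01,-0.693,0.156,0.0325,0.0013,0,1,0.01,-0.693,0.156,0.0325,0.0013,0,1,0.01,-0.693,0.156,0.0325,0.0013,0,1,0.01,-0.693,0.156,0.0325,0.0013,0,1,0.01,-0.693,0.156,0.0325,0.0013,0,1]

```text
time_s: 2.55
eef_pos: [0.4545, -0.2712, 0.3086]
eef_rot: [0.692, 0.049, 0.718, -0.068]
wrist_force: [0.5, 0.5, 0.2]
opening: 0.998
```

```bash
python3 -c "
from h import *
print(pose()[0],row(gp0,rot0))
cam('scene','s1.png');cam('top','t1.png')"
```

```text
[ 0.45445753 -0.27120593  0.30861955] [ 5.03e-01 -9.10e-03  2.22e-02  8.00e-04  0.00e+00 -3.00e-04]
```

View pics/s1.png

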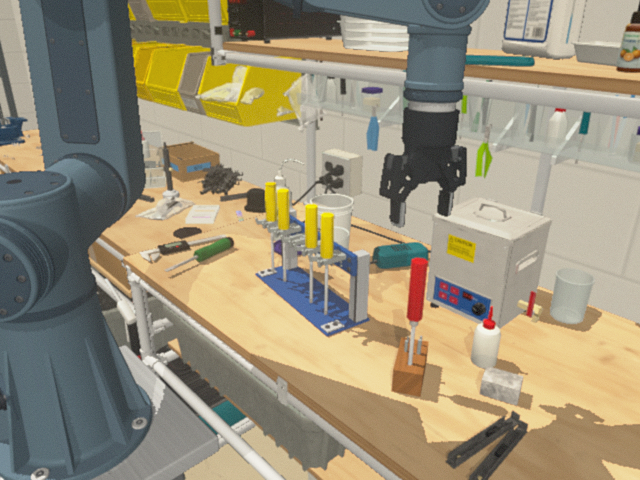

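The gripper is above the driver, with the fingertips at (400,220) and (455,210) and the driver top at (419,261). I'll descend part of the way and check.

Emit:
jog_arm:
  commands: [0.2,0,0,0,0,0,1,0.2,0,0,0,0,0,1,0.2,0,0,0,0,0,1]

```text
time_s: 3.02
eef_pos: [0.4532, -0.2738, 0.2701]
eef_rot: [0.692, 0.049, 0.717, -0.069]
wrist_force: [-0.3, -0.4, 0.3]
opening: 1.003
```

```bash
python3 -c "
from h import *
print(pose()[0],row(gp0,rot0))"
```

```text
[ 0.45323723 -0.27384371  0.27008906] [ 3.10e-01 -2.00e-04  1.89e-02  6.00e-04  3.00e-04 -0.00e+00]
```

Emit:
jog_arm:
  commands: [0.1,0,0.019,0,0,0,1,0.31,0,0.019,0,0,0,1,0.31,0,0.019,0,0,0,1,0.31,0,0.019,0,0,0,1]

```text
time_s: 3.52
eef_pos: [0.4552, -0.277, 0.209]
eef_rot: [0.692, 0.049, 0.717, -0.069]
wrist_force: [-0.0, -0.3, -0.0]
opening: 1.001
```

```bash
python3 -c "
from h import *
print(pose()[0],row(gp0,rot0))
s=cam('scene');t=cam('top')
cv2.imwrite('pics/z5.png',np.hstack([cv2.resize(s['frame'][150:350,350:500,::-1],None,fx=2.6,fy=2.6),cv2.resize(t['frame'][160:300,390:530,::-1],None,fx=2.6,fy=520/140)]))"
```

```text
[ 0.45516094 -0.2769706   0.20897071] [ 0.0047  0.0043 -0.0032  0.0005  0.0005  0.0001]
```

View pics/z5.png

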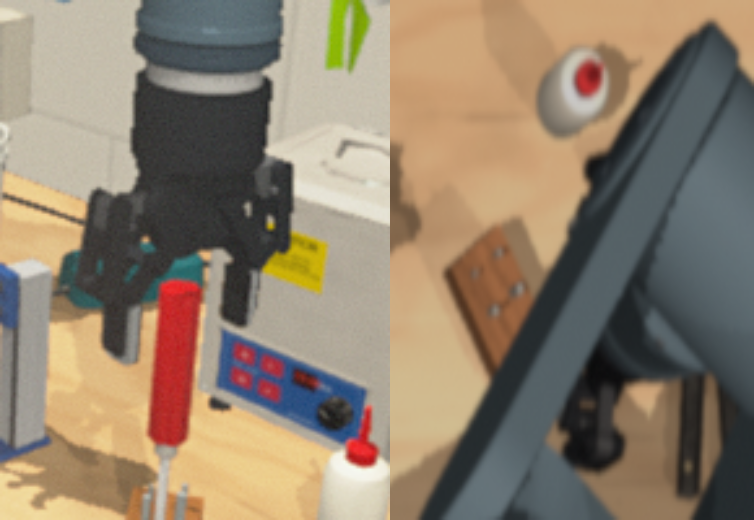

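Emit:
jog_arm:
  commands: [0.003,0.003,-0.002,0,0,0,0,0.003,0.003,-0.002,0,0,0,-0.4,0.003,0.003,-0.002,0,0,0,-1,0.003,0.003,-0.002,0,0,0,-1,0.003,0.003,-0.002,0,0,0,-1,0.003,0.003,-0.002,0,0,0,-1,0.003,0.003,-0.002,0,0,0,-1]

```text
time_s: 4.5
eef_pos: [0.4541, -0.2758, 0.2064]
eef_rot: [0.692, 0.049, 0.717, -0.069]
wrist_force: [-0.1, 0.0, 4.0]
opening: 0.277
```

```bash
python3 -c "
from h import *
p,r,o=pose();print(p,o['wrist_force'],o['torque'],o['opening'])
s=cam('scene','s2.png')
cv2.imwrite('pics/z6.png',cv2.resize(s['frame'][200:400,370:470,::-1],None,fx=3,fy=3))"
```

```text
[ 0.45405088 -0.27579473  0.20638111] [-0.06914017  0.0168075   3.97003405] [ 0.03039293 -0.05193311 -0.01600945] 0.27724851177331605
```

View pics/z6.png

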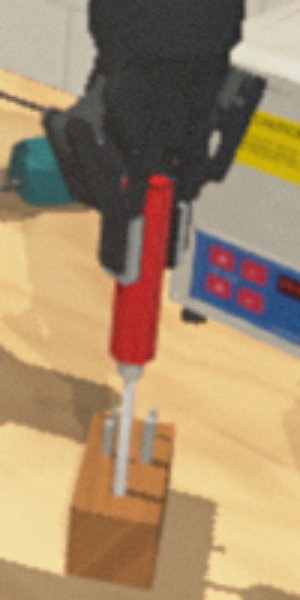

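The handle is gripped, with the opening at 0.277 (about 24 mm). I'll lift along the driver's axis.

Emit:
jog_arm:
  commands: [-0.08,0,0,0,0,0,-1,-0.2,0,0,0,0,0,-1,-0.4,0,0,0,0,0,-1,-0.48,0,0,0,0,0,-1,-0.48,0,0,0,0,0,-1]

```text
time_s: 5.18
eef_pos: [0.4579, -0.2736, 0.3031]
eef_rot: [0.692, 0.049, 0.717, -0.069]
wrist_force: [0.1, -0.9, -1.5]
opening: 0.276
```

```bash
python3 -c "
from h import *
p,r,o=pose();print(p,o['wrist_force'],o['torque'],o['opening'])
# target: front of hook, standoff 0.08 before pocket
H=TM-.0055*RY
rotv=mkrot([0,0,1],RX)
# TCP is 22mm below top -> shoulder 78 below TCP
sh=p-r.as_matrix()[:,0]*-.078; print('sh',sh)
print(row(H-.09*RX+[0,0,.125],rotv), H-.09*RX+[0,0,.125])
s=cam('scene','s2.png');
cv2.imwrite('pics/z7.png',cv2.resize(s['frame'][170:370,340:500,::-1],None,fx=3,fy=3))"
```

```text
[ 0.45794025 -0.27360868  0.3030608 ] [ 0.08542428 -0.91068389 -1.49004355] [ 0.05515458 -0.01467079  0.01950762] 0.2757163841003405
sh [ 0.45506092 -0.27560138  0.22513944]
[ 1.0580e-01  1.6564e+00 -5.3700e-01  4.0000e-04 -5.1000e-03  5.0000e-03] [0.40616705 0.0702802  0.275     ]
```

View pics/z7.png

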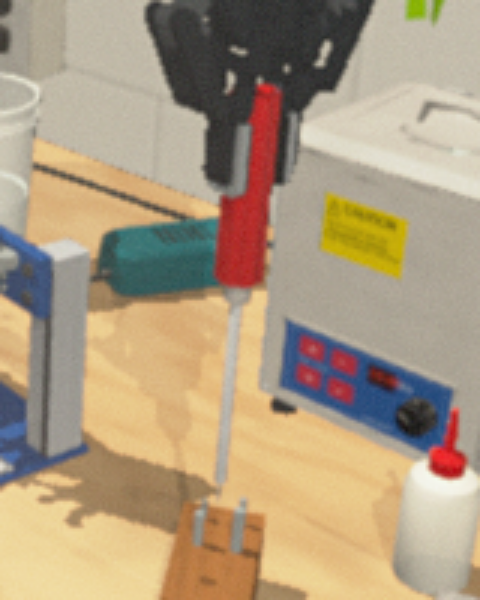

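Emit:
jog_arm:
  commands: [0,0.1,-0.3,0,-0.003,0.003,-1,0,0.5,-0.54,0,-0.005,0.005,-1,0,0.8,-0.54,0,-0.005,0.005,-1,0,0.8,-0.54,0,-0.005,0.005,-1,0,0.8,-0.54,0,-0.005,0.005,-1,0,0.8,-0.54,0,-0.005,0.005,-1]

```text
time_s: 5.98
eef_pos: [0.3775, -0.0981, 0.3]
eef_rot: [0.703, 0.06, 0.706, -0.058]
wrist_force: [0.4, -0.2, -1.3]
opening: 0.281
```

```bash
cat >> h.py <<'E'
H=TM-.0055*RY;rotv=mkrot([0,0,1],RX)
E
python3 -c "
from h import *
p,r,o=pose();print(p,o['wrist_force'])
print(row(H-.09*RX+[0,0,.125],rotv))"
```

```text
[ 0.37745427 -0.09808175  0.30003687] [ 0.43206801 -0.18187439 -1.34627106]
[ 1.264e-01  8.538e-01  2.100e-03  4.000e-04 -6.000e-04 -2.000e-04]
```

Emit:
jog_arm:
  commands: [0.126,0.4,0.002,0,0,0,-1,0.126,0.854,0.002,0,0,0,-1,0.126,0.854,0.002,0,0,0,-1,0.126,0.854,0.002,0,0,0,-1,0.126,0.854,0.002,0,0,0,-1,0.126,0.854,0.002,0,0,0,-1]

```text
time_s: 6.72
eef_pos: [0.4066, 0.0693, 0.2758]
eef_rot: [0.704, 0.06, 0.706, -0.059]
wrist_force: [-0.0, 0.7, -1.4]
opening: 0.278
```

```bash
python3 -c "
from h import *
p,r,o=pose();print(p,o['wrist_force'],o['torque'])
print(row(H-.09*RX+[0,0,.125],rotv))
s=cam('scene','s3.png');t=cam('top','t3.png')
cv2.imwrite('pics/z8.png',cv2.resize(s['frame'][150:350,240:390,::-1],None,fx=4,fy=3,interpolation=cv2.INTER_CUBIC))
cv2.imwrite('pics/z9.png',cv2.resize(t['frame'][175:300,200:365,::-1],None,fx=4.8,fy=4.8,interpolation=cv2.INTER_CUBIC))"
```

```text
[0.40664733 0.06925543 0.27576335] [-0.00266393  0.66744919 -1.37207566] [-0.05410529  0.02180552 -0.01121627]
[ 0.0038  0.0046 -0.0032  0.     -0.0004 -0.0001]
```

View pics/z8.png

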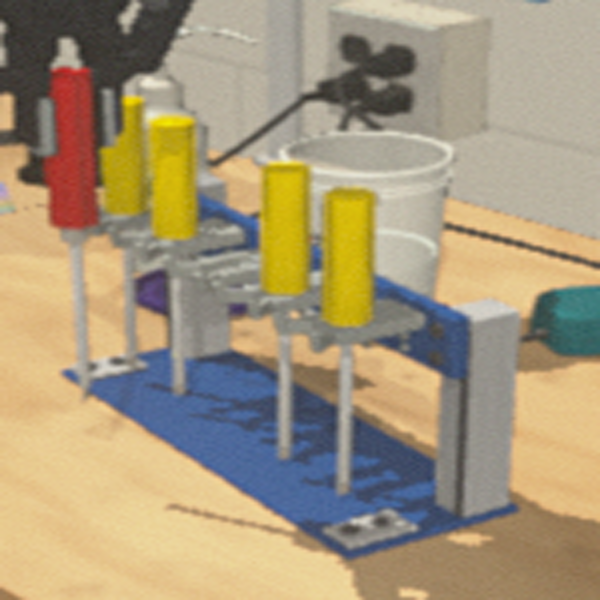

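View pics/z9.png

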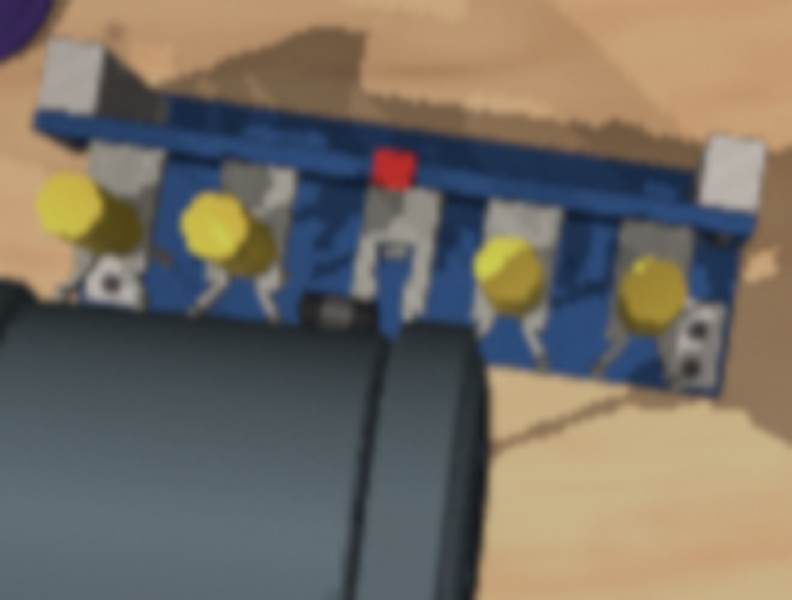

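```bash
python3 -c "
from h import *
p,r,o=pose();s=cam('scene')
ax=-r.as_matrix()[:,0]
P=[p+ax*.022,p-ax*.078,p-ax*.198]
print(ax,proj(s,P))
h=cv2.cvtColor(s['frame'],cv2.COLOR_RGB2HSV)
mk=((h[...,0]<8)|(h[...,0]>172))&(h[...,1]>150)&(h[...,2]>40); mk[:,:245]=0;mk[:,275:]=0;mk[:160]=0;mk[240:]=0
v,u=np.nonzero(mk);print(v.min(),v.max())
for a in range(v.min(),v.max()+1,6):print(a,u[v==a].min(),u[v==a].max(),u[v==a].mean())
cv2.imwrite('pics/z10.png',cv2.resize(s['frame'][165:290,240:290,::-1],None,fx=8,fy=4.8,interpolation=cv2.INTER_CUBIC))"
```

```text
[ 0.00219331 -0.00151299  0.99999645] [[255.16128528 174.36581061]
 [257.53712406 224.42057405]
 [260.14003835 279.2594208 ]]
172 225
172 261 261 261.0
178 253 261 257.0
184 254 262 258.0
190 254 262 258.0
196 255 262 258.5
202 253 263 258.0
208 251 263 257.0
214 252 263 257.5
220 253 263 258.0
```

View pics/z10.png

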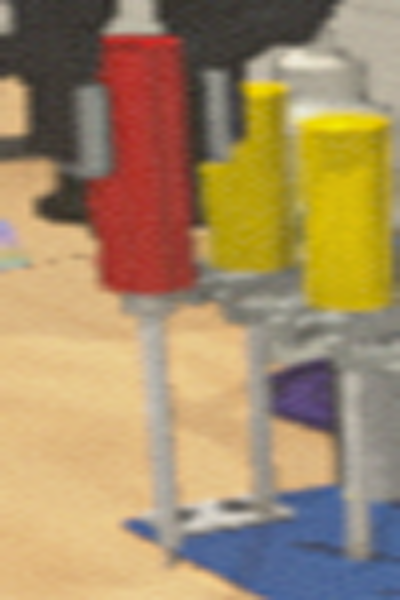

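Projecting the tool axis into the scene view puts the shank at (257.5,224) and (260.1,279). I see it at about (258,226) and (260.5,281), so the driver is upright, to about 0.5° in this view, and maybe 2 mm low. I'll lower to feed height and move up to the mouth.

Emit:
jog_arm:
  commands: [0.12,0.004,0.1,0,0,0,-1,0.12,0.004,0.2,0,0,0,-1,0.12,0.004,0.27,0,0,0,-1,0.12,0.004,0.27,0,0,0,-1,0.12,0.004,0.27,0,0,0,-1]

```text
time_s: 7.5
eef_pos: [0.4594, 0.0626, 0.2519]
eef_rot: [0.704, 0.06, 0.706, -0.058]
wrist_force: [0.3, -0.2, -1.6]
opening: 0.277
```

```bash
cat >> h.py <<'E'
def st():
    p,r,o=pose();f=o['wrist_force'];t=o['torque'];d=p-TM
    print('x %.1f y %.1f z %.1f mm'%(d@RX*1e3,d@RY*1e3,p[2]*1e3),'F rack x %.1f y %.1f z %.1f'%(f@RX,f@RY,f[2]),'T',t.round(2),'up',(-r.as_matrix()[:,0]).round(4),'op %.3f t %.2f'%(o['opening'],o['time_s']))
E
python3 -c "
from h import *
st();print(row(H+[0,0,.102],rotv))
s=cam('scene');t=cam('top')
cv2.imwrite('pics/z11.png',cv2.resize(s['frame'][165:290,240:340,::-1],None,fx=6,fy=4.8,interpolation=cv2.INTER_CUBIC))
cv2.imwrite('pics/z12.png',cv2.resize(t['frame'][190:270,240:340,::-1],None,fx=6,fy=6,interpolation=cv2.INTER_CUBIC))"
```

```text
x -36.3 y -4.1 z 251.9 mm F rack x 0.3 y -0.2 z -1.6 T [-0.02 -0.   -0.  ] up [ 0.0025 -0.0018  1.    ] op 0.277 t 7.50
[-0.0011 -0.0074  0.1813  0.0004 -0.0004 -0.0002]
```

View pics/z11.png

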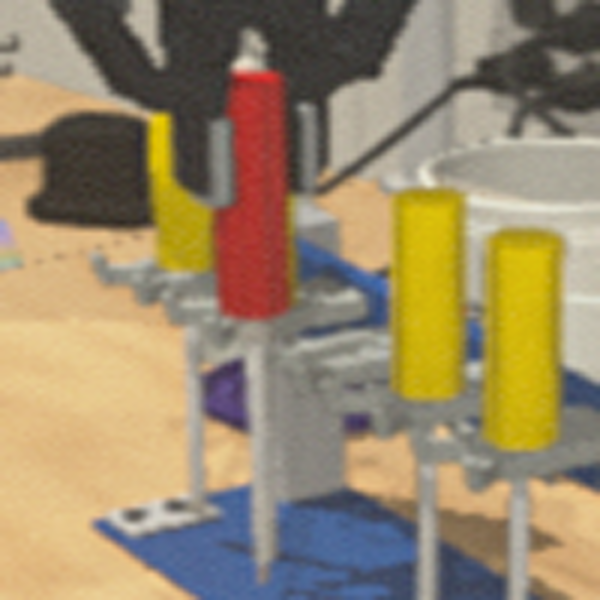

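View pics/z12.png

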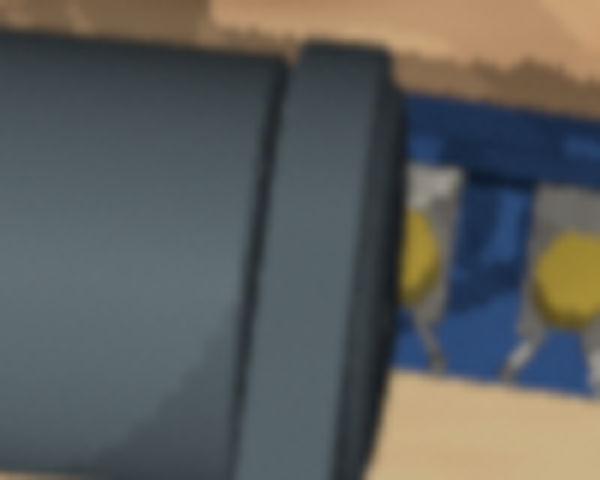

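The blade now stands just in front of the empty fork: shank at (262,450) in the crop, fork to its right at (350,360). I'll advance in small steps.

Emit:
jog_arm:
  commands: [0,-0.007,0.02,0,0,0,-1,0,-0.007,0.04,0,0,0,-1,0,-0.007,0.06,0,0,0,-1,0,-0.007,0.08,0,0,0,-1,0,-0.007,0.08,0,0,0,-1]

```text
time_s: 8.22
eef_pos: [0.4755, 0.0585, 0.2516]
eef_rot: [0.704, 0.06, 0.706, -0.058]
wrist_force: [-0.3, -0.6, 0.2]
opening: 0.277
```

```bash
python3 -c "
from h import *
st()"
```

```text
x -19.6 y -5.4 z 251.6 mm F rack x -0.2 y -0.7 z 0.2 T [-0.02 -0.03 -0.02] up [ 0.0024 -0.0017  1.    ] op 0.277 t 8.22
```

Emit:
jog_arm:
  commands: [0,0,0.02,0,0,0,-1,0,0,0.04,0,0,0,-1,0,0,0.06,0,0,0,-1,0,0,0.06,0,0,0,-1]

```text
time_s: 8.72
eef_pos: [0.4874, 0.0565, 0.2517]
eef_rot: [0.704, 0.06, 0.706, -0.058]
wrist_force: [-0.6, 0.3, -1.4]
opening: 0.278
```

```bash
python3 -c "
from h import *
st()
s=cam('scene');st()
cv2.imwrite('pics/z13.png',cv2.resize(s['frame'][165:290,240:340,::-1],None,fx=6,fy=4.8,interpolation=cv2.INTER_CUBIC))"
```

```text
x -7.6 y -5.4 z 251.7 mm F rack x -0.6 y 0.2 z -1.4 T [-0.    0.02 -0.01] up [ 0.0023 -0.0017  1.    ] op 0.278 t 8.72
x -7.8 y -5.4 z 251.6 mm F rack x -0.6 y 0.1 z -1.2 T [-0.04 -0.04 -0.06] up [ 0.0025 -0.0017  1.    ] op 0.275 t 8.78
```

View pics/z13.png

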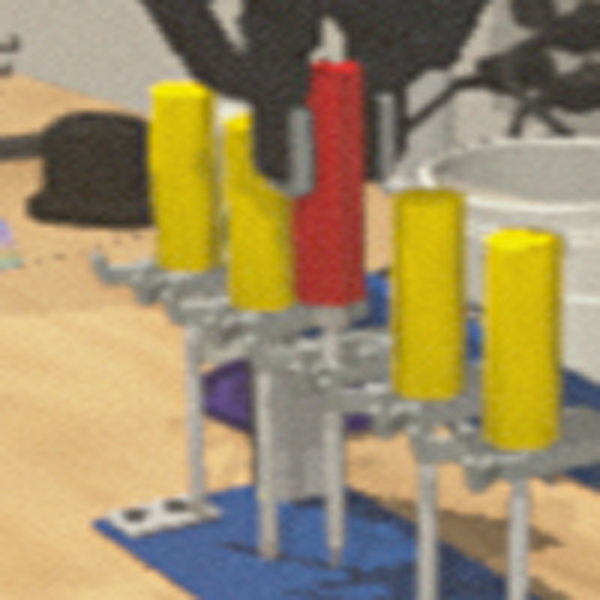

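The shank is inside the gap with no contact force: it stands at (333,420), between the fork arms. I'll feel sideways to centre it.

Emit:
jog_arm:
  commands: [0,0.007,0,0,0,0,-1,0,0.01,0,0,0,0,-1,0,0.01,0,0,0,0,-1]

```text
time_s: 9.15
eef_pos: [0.4874, 0.0586, 0.2517]
eef_rot: [0.704, 0.059, 0.705, -0.058]
wrist_force: [0.7, -0.4, -1.4]
opening: 0.274
```

```bash
python3 -c "
from h import *
st()"
```

```text
x -8.0 y -3.2 z 251.7 mm F rack x 0.8 y -0.3 z -1.4 T [ 0.    0.05 -0.  ] up [ 0.0022 -0.0017  1.    ] op 0.274 t 9.15
```

Emit:
jog_arm:
  commands: [0,0.005,0,0,0,0,-1,0,0.005,0,0,0,0,-1]

```text
time_s: 9.4
eef_pos: [0.4876, 0.0596, 0.2517]
eef_rot: [0.704, 0.059, 0.705, -0.058]
wrist_force: [0.7, 1.1, -1.4]
opening: 0.281
```

```bash
python3 -c "
from h import *
st()"
```

```text
x -7.9 y -2.3 z 251.7 mm F rack x 0.5 y 1.2 z -1.4 T [-0.   -0.02 -0.04] up [ 0.0022 -0.0017  1.    ] op 0.281 t 9.40
```

Emit:
jog_arm:
  commands: [0,0.005,0,0,0,0,-1,0,0.005,0,0,0,0,-1]

```text
time_s: 9.65
eef_pos: [0.4878, 0.0604, 0.2517]
eef_rot: [0.704, 0.059, 0.706, -0.059]
wrist_force: [-0.2, -0.6, -0.9]
opening: 0.277
```

```bash
python3 -c "
from h import *
st()"
```

```text
x -7.9 y -1.5 z 251.7 mm F rack x -0.1 y -0.6 z -0.9 T [-0.28  0.1   0.03] up [ 0.0023 -0.0013  1.    ] op 0.277 t 9.65
```

Emit:
jog_arm:
  commands: [0,0.004,0,0,0,0,-1,0,0.004,0,0,0,0,-1,0,0.004,0,0,0,0,-1]

```text
time_s: 10.02
eef_pos: [0.4879, 0.061, 0.2517]
eef_rot: [0.704, 0.059, 0.706, -0.059]
wrist_force: [-0.8, -4.0, -1.6]
opening: 0.28
```

```bash
python3 -c "
from h import *
st()"
```

```text
x -7.9 y -0.8 z 251.7 mm F rack x -0.1 y -4.1 z -1.6 T [-0.81  0.19 -0.02] up [ 0.0024 -0.0011  1.    ] op 0.280 t 10.03
```

Emit:
jog_arm:
  commands: [0,-0.015,0,0,0,0,-1,0,-0.03,0,0,0,0,-1,0,-0.035,0,0,0,0,-1,0,-0.035,0,0,0,0,-1]

```text
time_s: 10.52
eef_pos: [0.4868, 0.0544, 0.2517]
eef_rot: [0.704, 0.06, 0.705, -0.058]
wrist_force: [0.1, -0.2, -0.9]
opening: 0.28
```

```bash
python3 -c "
from h import *
st()"
```

```text
x -7.9 y -7.5 z 251.7 mm F rack x 0.1 y -0.2 z -0.9 T [ 0.02 -0.04 -0.01] up [ 0.0021 -0.002   1.    ] op 0.280 t 10.53
```

Emit:
jog_arm:
  commands: [0,-0.004,0,0,0,0,-1,0,-0.004,0,0,0,0,-1]

```text
time_s: 10.78
eef_pos: [0.4867, 0.0539, 0.2517]
eef_rot: [0.704, 0.06, 0.705, -0.058]
wrist_force: [0.1, 1.4, -1.5]
opening: 0.275
```

```bash
python3 -c "
from h import *
st()"
```

```text
x -7.9 y -8.1 z 251.7 mm F rack x -0.1 y 1.4 z -1.5 T [ 0.34 -0.08 -0.  ] up [ 0.002  -0.0024  1.    ] op 0.275 t 10.78
```

Contact came at y ≈ -1.9 and y ≈ -7.65, so the gap is centred at y ≈ -4.75 mm. I'll centre there, move over the pocket and start down.

Emit:
jog_arm:
  commands: [0,0.017,0,0,0,0,-1,0,0.017,0.02,0,0,0,-1,0,0.017,0.04,0,0,0,-1,0,0.017,0.04,0,0,0,-1,0,0.017,0.04,0,0,0,-1]

```text
time_s: 11.4
eef_pos: [0.495, 0.0556, 0.2516]
eef_rot: [0.704, 0.06, 0.706, -0.058]
wrist_force: [0.4, 0.1, -1.1]
opening: 0.28
```

```bash
python3 -c "
from h import *
st()"
```

```text
x 0.1 y -5.0 z 251.6 mm F rack x 0.3 y 0.2 z -1.1 T [ 0.06  0.02 -0.02] up [ 0.0026 -0.0017  1.    ] op 0.280 t 11.40
```

Emit:
jog_arm:
  commands: [0.015,0,0,0,0,0,-1,0.03,0,0,0,0,0,-1,0.03,0,0,0,0,0,-1]

```text
time_s: 11.78
eef_pos: [0.4947, 0.0557, 0.2452]
eef_rot: [0.703, 0.06, 0.706, -0.058]
wrist_force: [-0.1, 0.7, -1.6]
opening: 0.276
```

```bash
python3 -c "
from h import *
st()"
```

```text
x -0.2 y -5.0 z 245.2 mm F rack x -0.2 y 0.7 z -1.6 T [-0.03 -0.05  0.03] up [ 0.0031 -0.0018  1.    ] op 0.276 t 11.78
```

Still free. I'll go on in 2 mm steps, shifting y by +0.2 mm.

Emit:
jog_arm:
  commands: [0.01,0.001,0,0,0,0,-1,0.01,0.001,0,0,0,0,-1,0.02,0.001,0,0,0,0,-1,0.02,0.001,0,0,0,0,-1]

```text
time_s: 12.28
eef_pos: [0.495, 0.0558, 0.2415]
eef_rot: [0.704, 0.06, 0.706, -0.058]
wrist_force: [-0.3, 0.1, -1.2]
opening: 0.273
```

```bash
python3 -c "
from h import *
st()"
```

```text
x -0.0 y -4.7 z 241.5 mm F rack x -0.3 y 0.0 z -1.2 T [ 0.01  0.02 -0.02] up [ 0.0025 -0.0018  1.    ] op 0.273 t 12.28
```

Emit:
jog_arm:
  commands: [0.005,0,0,0,0,0,-1,0.01,0,0,0,0,0,-1,0.01,0,0,0,0,0,-1]

```text
time_s: 12.65
eef_pos: [0.495, 0.0558, 0.2396]
eef_rot: [0.704, 0.06, 0.706, -0.058]
wrist_force: [0.5, 1.0, -1.4]
opening: 0.273
```

```bash
python3 -c "
from h import *
st()"
```

```text
x 0.0 y -4.7 z 239.6 mm F rack x 0.3 y 1.0 z -1.4 T [0.05 0.01 0.02] up [ 0.0024 -0.0017  1.    ] op 0.273 t 12.65
```

Emit:
jog_arm:
  commands: [0.005,0,0,0,0,0,-1,0.005,0,0,0,0,0,-1]

```text
time_s: 12.9
eef_pos: [0.495, 0.0559, 0.2386]
eef_rot: [0.704, 0.06, 0.706, -0.058]
wrist_force: [-0.1, -0.7, -1.2]
opening: 0.274
```

```bash
python3 -c "
from h import *
st()"
```

```text
x 0.0 y -4.7 z 238.6 mm F rack x 0.0 y -0.7 z -1.2 T [-0.07 -0.01  0.  ] up [ 0.0024 -0.0017  1.    ] op 0.274 t 12.90
```

Emit:
jog_arm:
  commands: [0.005,0,0,0,0,0,-1,0.005,0,0,0,0,0,-1]

```text
time_s: 13.15
eef_pos: [0.495, 0.0558, 0.2376]
eef_rot: [0.704, 0.06, 0.706, -0.058]
wrist_force: [0.2, 0.1, -0.6]
opening: 0.274
```

```bash
python3 -c "
from h import *
st()"
```

```text
x -0.0 y -4.7 z 237.6 mm F rack x 0.2 y 0.1 z -0.6 T [ 0.    0.05 -0.03] up [ 0.0024 -0.0017  1.    ] op 0.274 t 13.15
```

Emit:
jog_arm:
  commands: [0.005,0,0,0,0,0,-1,0.005,0,0,0,0,0,-1]

```text
time_s: 13.4
eef_pos: [0.495, 0.0559, 0.2366]
eef_rot: [0.704, 0.06, 0.706, -0.058]
wrist_force: [-0.4, 0.3, -0.7]
opening: 0.276
```

```bash
python3 -c "
from h import *
st()"
```

```text
x 0.0 y -4.7 z 236.6 mm F rack x -0.5 y 0.3 z -0.7 T [-0.07 -0.06  0.01] up [ 0.0024 -0.0017  1.    ] op 0.276 t 13.40
```

Emit:
jog_arm:
  commands: [0.005,0,0,0,0,0,-1,0.005,0,0,0,0,0,-1]

```text
time_s: 13.65
eef_pos: [0.495, 0.0559, 0.2356]
eef_rot: [0.704, 0.06, 0.706, -0.058]
wrist_force: [-0.1, -0.0, -1.5]
opening: 0.273
```

```bash
python3 -c "
from h import *
st()"
```

```text
x 0.0 y -4.7 z 235.6 mm F rack x -0.1 y -0.0 z -1.5 T [ 0.01  0.03 -0.  ] up [ 0.0024 -0.0017  1.    ] op 0.273 t 13.65
```

Emit:
jog_arm:
  commands: [0.005,0,0,0,0,0,-1,0.005,0,0,0,0,0,-1]

```text
time_s: 13.9
eef_pos: [0.495, 0.0559, 0.2346]
eef_rot: [0.704, 0.06, 0.706, -0.058]
wrist_force: [-0.6, 0.6, -1.0]
opening: 0.273
```

```bash
python3 -c "
from h import *
st()"
```

```text
x 0.0 y -4.7 z 234.6 mm F rack x -0.7 y 0.5 z -1.0 T [-0.05 -0.   -0.02] up [ 0.0024 -0.0017  1.    ] op 0.273 t 13.90
```

```bash
python3 -c "
from h import *
s=cam('scene');st()
p=pose()[0]
print(proj(s,[p+[0,0,.022],p-[0,0,.078],p-[0,0,.198],TM-.0055*RY]))
cv2.imwrite('pics/z14.png',cv2.resize(s['frame'][170:290,260:330,::-1],None,fx=8,fy=5,interpolation=cv2.INTER_CUBIC))"
```

```text
x 0.0 y -4.7 z 234.6 mm F rack x 0.9 y -0.2 z -0.8 T [-0.07 -0.03  0.03] up [ 0.0024 -0.0018  1.    ] op 0.279 t 13.95
[[296.62590814 187.1634329 ]
 [297.37089191 233.76026958]
 [298.19140125 285.0810386 ]
 [297.62035023 236.84466247]]
```

View pics/z14.png

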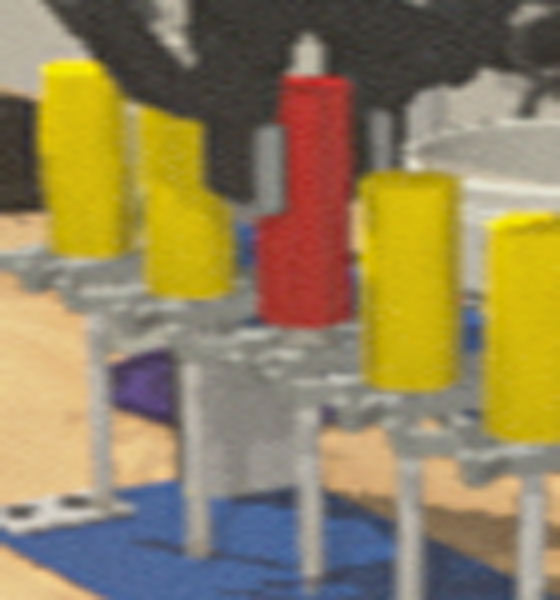

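The ferrule is in the pocket. The handle bottom at (303,325) in the crop is still a few mm above the hook. I'll keep pressing.

Emit:
jog_arm:
  commands: [0.005,0,0,0,0,0,-1,0.01,0,0,0,0,0,-1,0.01,0,0,0,0,0,-1]

```text
time_s: 14.32
eef_pos: [0.495, 0.0559, 0.2325]
eef_rot: [0.704, 0.059, 0.706, -0.058]
wrist_force: [-0.2, 0.1, -2.0]
opening: 0.278
```

```bash
python3 -c "
from h import *
st()"
```

```text
x -0.0 y -4.7 z 232.5 mm F rack x -0.2 y 0.1 z -2.0 T [ 0.05 -0.02 -0.03] up [ 0.0025 -0.0017  1.    ] op 0.278 t 14.32
```

Emit:
jog_arm:
  commands: [0.005,0,0,0,0,0,-1,0.01,0,0,0,0,0,-1,0.01,0,0,0,0,0,-1]

```text
time_s: 14.7
eef_pos: [0.4949, 0.0559, 0.2306]
eef_rot: [0.704, 0.06, 0.706, -0.058]
wrist_force: [-1.6, 0.1, 0.4]
opening: 0.275
```

```bash
python3 -c "
from h import *
st()"
```

```text
x -0.1 y -4.7 z 230.6 mm F rack x -1.6 y -0.1 z 0.4 T [0.07 0.2  0.06] up [ 0.0027 -0.0018  1.    ] op 0.275 t 14.70
```

Contact with the spring starts here (Fx -1.6, z +2).

Emit:
jog_arm:
  commands: [0.005,0,0,0,0,0,-1,0.005,0,0,0,0,0,-1]

```text
time_s: 14.95
eef_pos: [0.4949, 0.0559, 0.2297]
eef_rot: [0.704, 0.06, 0.706, -0.058]
wrist_force: [-2.1, 1.1, 1.1]
opening: 0.278
```

```bash
python3 -c "
from h import *
st()"
```

```text
x -0.2 y -4.7 z 229.7 mm F rack x -2.3 y 0.7 z 1.1 T [0.09 0.47 0.  ] up [ 0.0027 -0.0018  1.    ] op 0.278 t 14.95
```

Emit:
jog_arm:
  commands: [0.005,0,0,0,0,0,-1,0.005,0,0,0,0,0,-1]

```text
time_s: 15.2
eef_pos: [0.4949, 0.0559, 0.2285]
eef_rot: [0.704, 0.06, 0.706, -0.058]
wrist_force: [-1.5, 0.8, -0.1]
opening: 0.28
```

```bash
python3 -c "
from h import *
st()"
```

```text
x -0.1 y -4.7 z 228.5 mm F rack x -1.6 y 0.5 z -0.1 T [0.09 0.35 0.02] up [ 0.0027 -0.0018  1.    ] op 0.280 t 15.20
```

Emit:
jog_arm:
  commands: [0.005,0,0,0,0,0,-1,0.005,0,0,0,0,0,-1]

```text
time_s: 15.45
eef_pos: [0.4948, 0.0559, 0.2272]
eef_rot: [0.704, 0.06, 0.706, -0.058]
wrist_force: [-1.6, 1.6, -0.4]
opening: 0.277
```

```bash
python3 -c "
from h import *
st()"
```

```text
x -0.2 y -4.7 z 227.2 mm F rack x -1.8 y 1.3 z -0.4 T [ 0.15  0.4  -0.07] up [ 0.0029 -0.0018  1.    ] op 0.277 t 15.45
```

Emit:
jog_arm:
  commands: [0.005,0,0,0,0,0,-1,0.005,0,0,0,0,0,-1]

```text
time_s: 15.7
eef_pos: [0.4949, 0.0559, 0.2264]
eef_rot: [0.704, 0.06, 0.706, -0.058]
wrist_force: [-3.0, 1.1, -1.1]
opening: 0.276
```

```bash
python3 -c "
from h import *
st()"
```

```text
x -0.1 y -4.7 z 226.4 mm F rack x -3.1 y 0.6 z -1.1 T [0.08 0.46 0.05] up [ 0.0027 -0.0018  1.    ] op 0.276 t 15.70
```

Emit:
jog_arm:
  commands: [0.005,0,0,0,0,0,-1,0.005,0,0,0,0,0,-1]

```text
time_s: 15.95
eef_pos: [0.495, 0.0559, 0.2256]
eef_rot: [0.704, 0.06, 0.706, -0.058]
wrist_force: [-2.5, 0.3, 0.5]
opening: 0.278
```

```bash
python3 -c "
from h import *
st()
s=cam('scene')
cv2.imwrite('pics/z15.png',cv2.resize(s['frame'][170:290,260:330,::-1],None,fx=8,fy=5,interpolation=cv2.INTER_CUBIC))"
```

```text
x 0.0 y -4.7 z 225.6 mm F rack x -2.5 y -0.2 z 0.5 T [0.12 0.48 0.04] up [ 0.0024 -0.0017  1.    ] op 0.278 t 15.95
```

View pics/z15.png

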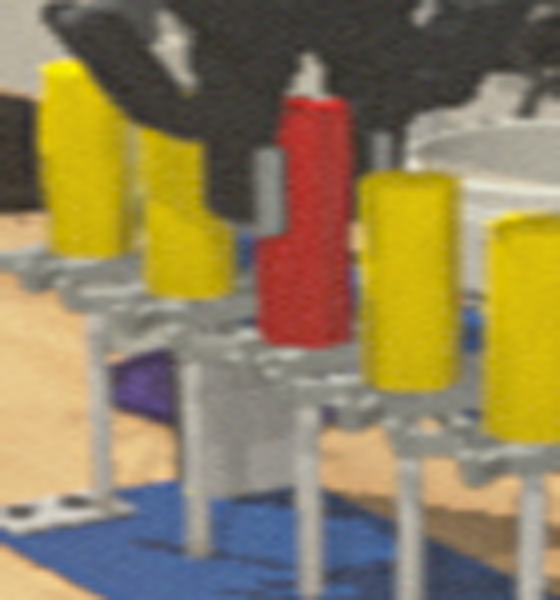

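The handle bottom at (305,345) in the crop now lines up with the yellow handles' bottoms, whose line gives about 345. I'll press a little more to confirm it is seated.

Emit:
jog_arm:
  commands: [0.004,0,0,0,0,0,-1,0.004,0,0,0,0,0,-1]

```text
time_s: 16.25
eef_pos: [0.4951, 0.0559, 0.2255]
eef_rot: [0.704, 0.059, 0.705, -0.058]
wrist_force: [-5.2, 1.1, 5.4]
opening: 0.274
```

```bash
python3 -c "
from h import *
st()"
```

```text
x 0.1 y -4.6 z 225.5 mm F rack x -5.3 y 0.2 z 5.4 T [ 0.21  1.02 -0.03] up [ 0.002  -0.0017  1.    ] op 0.274 t 16.25
```

Emit:
jog_arm:
  commands: [0.004,0,0,0,0,0,-1,0.004,0,0,0,0,0,-1]

```text
time_s: 16.5
eef_pos: [0.4952, 0.0559, 0.2254]
eef_rot: [0.704, 0.059, 0.705, -0.058]
wrist_force: [-5.7, 0.9, 10.0]
opening: 0.279
```

```bash
python3 -c "
from h import *
st()"
```

```text
x 0.2 y -4.6 z 225.4 mm F rack x -5.8 y -0.0 z 10.0 T [0.12 1.4  0.03] up [ 0.0018 -0.0016  1.    ] op 0.279 t 16.50
```

Emit:
jog_arm:
  commands: [0.005,0,0,0,0,0,-1,0.005,0,0,0,0,0,-1]

```text
time_s: 16.75
eef_pos: [0.4953, 0.0559, 0.2254]
eef_rot: [0.704, 0.059, 0.705, -0.058]
wrist_force: [-8.3, 0.7, 16.1]
opening: 0.273
```

```bash
python3 -c "
from h import *
st()"
```

```text
x 0.3 y -4.6 z 225.4 mm F rack x -8.3 y -0.7 z 16.1 T [ 0.28  2.03 -0.  ] up [ 0.0012 -0.0014  1.    ] op 0.273 t 16.75
```

Emit:
jog_arm:
  commands: [0.005,0,0,0,0,0,-1,0.005,0,0,0,0,0,-1]

```text
time_s: 17.0
eef_pos: [0.4954, 0.0559, 0.2253]
eef_rot: [0.704, 0.059, 0.705, -0.058]
wrist_force: [-11.4, 1.5, 22.0]
opening: 0.275
```

```bash
python3 -c "
from h import *
st()
s=cam('scene')
cv2.imwrite('pics/z16.png',cv2.resize(s['frame'][170:290,260:330,::-1],None,fx=8,fy=5,interpolation=cv2.INTER_CUBIC))"
```

```text
x 0.4 y -4.6 z 225.3 mm F rack x -11.5 y -0.4 z 22.0 T [0.32 2.52 0.02] up [ 9.0e-04 -1.4e-03  1.0e+00] op 0.275 t 17.00
```

View pics/z16.png

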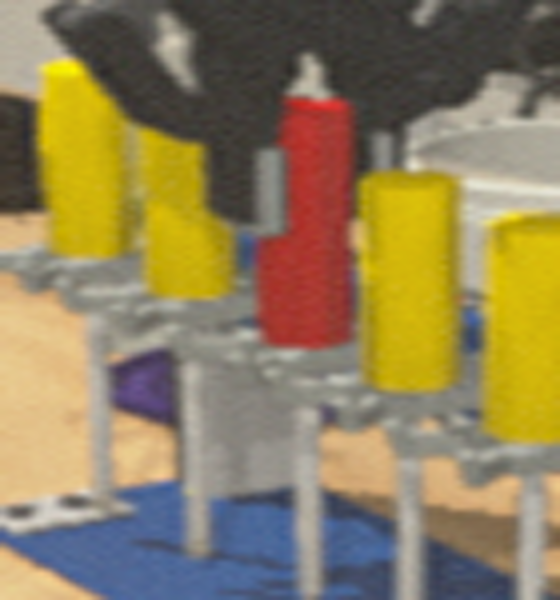

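TCP z stays at 225.4 mm while the force climbs to 22 N, so this is a hard stop: the shoulder is home. I'll relieve the load, then open.

Emit:
jog_arm:
  commands: [-0.008,0,0,0,0,0,-1,-0.016,0,0,0,0,0,-1,-0.016,0,0,0,0,0,-1]

```text
time_s: 17.42
eef_pos: [0.4951, 0.0559, 0.2255]
eef_rot: [0.704, 0.06, 0.705, -0.058]
wrist_force: [-3.9, 1.4, 4.5]
opening: 0.278
```

```bash
python3 -c "
from h import *
st()"
```

```text
x 0.1 y -4.6 z 225.5 mm F rack x -4.1 y 0.7 z 4.5 T [0.21 0.81 0.01] up [ 0.0019 -0.0017  1.    ] op 0.278 t 17.43
```

Emit:
jog_arm:
  commands: [0,0,0,0,0,0,-0.2,0,0,0,0,0,0,0.2,0,0,0,0,0,0,0.4,0,0,0,0,0,0,0.4,0,0,0,0,0,0,0.4,0,0,0,0,0,0,0.4]

```text
time_s: 18.18
eef_pos: [0.4951, 0.0559, 0.2253]
eef_rot: [0.704, 0.06, 0.705, -0.058]
wrist_force: [-0.7, 0.6, 0.4]
opening: 0.703
```

```bash
python3 -c "
from h import *
st()
s=cam('scene')
cv2.imwrite('pics/z17.png',cv2.resize(s['frame'][170:290,260:330,::-1],None,fx=8,fy=5,interpolation=cv2.INTER_CUBIC))"
```

```text
x 0.1 y -4.7 z 225.3 mm F rack x -0.7 y 0.5 z 0.4 T [ 0.03 -0.03 -0.01] up [ 0.0022 -0.0017  1.    ] op 0.703 t 18.18
```

View pics/z17.png

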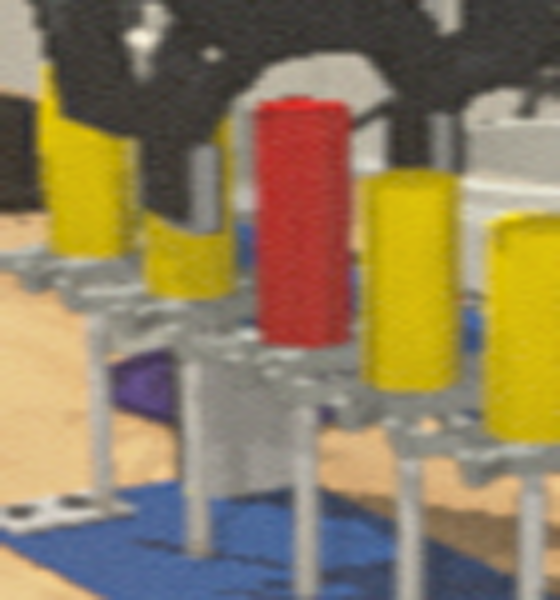

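The driver stands released at (303,220) in the crop, with the fingers clear on both sides. I'll retreat straight up, then back toward the robot.

Emit:
jog_arm:
  commands: [-0.1,0,0,0,0,0,0.4,-0.3,0,0,0,0,0,0.4,-0.55,0,0,0,0,0,0.4,-0.55,0,0,0,0,0,0.4,-0.55,0,-0.4,0,0,0,0.4,-0.55,0,-0.8,0,0,0,0.4,-0.55,0,-0.8,0,0,0,0.4,-0.55,0,-0.8,0,0,0,0.4,-0.55,0,-0.8,0,0,0,0.4]

```text
time_s: 19.35
eef_pos: [0.3379, 0.0822, 0.3355]
eef_rot: [0.704, 0.059, 0.705, -0.058]
wrist_force: [0.7, -0.2, -0.6]
opening: 0.704
```

```bash
python3 -c "
from h import *
st()
s=cam('scene');t=cam('top')
cv2.imwrite('pics/z18.png',cv2.resize(s['frame'][170:290,260:330,::-1],None,fx=8,fy=5,interpolation=cv2.INTER_CUBIC))
cv2.imwrite('pics/z19.png',cv2.resize(t['frame'][175:270,200:365,::-1],None,fx=4.8,fy=4.8,interpolation=cv2.INTER_CUBIC))"
```

```text
x -159.3 y -5.3 z 335.5 mm F rack x 0.7 y -0.1 z -0.6 T [-0.04  0.   -0.03] up [ 0.0018 -0.0015  1.    ] op 0.704 t 19.35
```

View pics/z18.png

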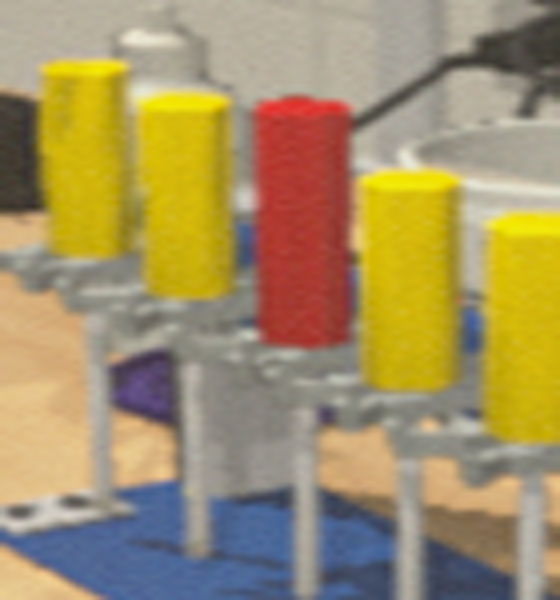

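View pics/z19.png

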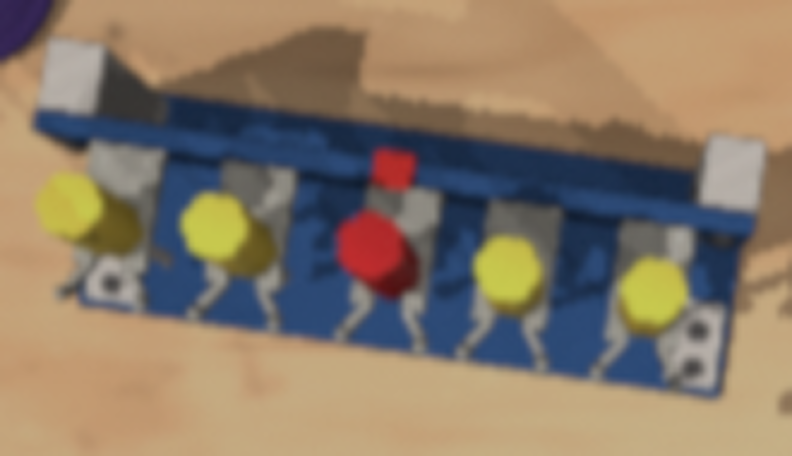

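```bash
python3 -c "
from h import *
t=cam('top');s=cam('scene')
a=plane(t,368/4.8+199.6,243/4.8+174.6,.25)-TM
print('top xy',a@RX*1e3,a@RY*1e3)
q,e=tri(ray(t,368/4.8+199.6,243/4.8+174.6),ray(s,260+303/8-.5,170+105/5-.5));a=q-TM;print(a@RX*1e3,a@RY*1e3,q[2],e)
X=proj(s,[H+[0,0,.1],H,H-[0,0,.12]]);print([( (u-260+.5)*8,(v-170+.5)*5) for u,v in X])
"
```

```text
top xy 1.1086821042141688 -3.7343810333070815
1.56316379065255 -3.8713110372879935 0.2491675134061059 0.0008937039451055554
[(np.float64(299.09638578063414), np.float64(104.85011898702624)), (np.float64(304.9628018448957), np.float64(336.7233123497955)), (np.float64(311.42505290839927), np.float64(592.1471987554924))]
```

```bash
python3 -c "
from h import *
print(ctrl.hand_in())"
```

```text
the job is handed in; nothing more can be done
None
```

The red screwdriver now hangs home in the empty hook, released, with the arm drawn back clear. I handed the job in at about 19.5 s of the 64 s.

- **Feeding in:** I gripped the driver along its measured lean of about 2.7° and stood it upright. I fed the blade into the fork and felt both sides of the gap, which put the hook about 4.8 mm right of the tag. Then I pressed it down past the spring.
- **Seating:** The handle came to a hard stop; the wrist force rose to about 25 N in total (22 N down) without further movement, well under the 50 N limit.
- **Last checks:** The handle top measures 249.2 mm high against 250 mm expected. It stands about 1 to 1.5 mm off the tag line front to back and 3.8 mm to the right, with a tilt of about 0.02 rad. The yellow drivers look unmoved in both camera views.
- **Disagreements:** The hard stop came about 2.5 mm lower than my first height estimate for the grasp. I put this down to the roughly 2 mm camera calibration, since the final pictures agree with home. The spring also showed weaker vertical forces than the 5 to 12 N described. I saw only a few newtons, mostly front to back, before the hard stop.

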